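Reset the bench air supply: vent lever upright, flow valve two turns open

TASK

On the air-supply plate, first stand the leaning hand lever upright (its vented middle position). Then turn the flow valve's handwheel clockwise until it comes to its closed stop, and back it off exactly two full turns from there. Finish while still holding the handwheel's upright crank grip between the fingers so the setting stays put, with the lever still upright, and leave the battery, the screwdriver and the loose toy-car wheel where they lie.

Things in the scene. Friction and masses are not known exactly. Their poses are not given: they have to be found in the camera images.
- lever_valve: the hand-lever valve: a small fixed aluminium block on a black foot (78 x 56 mm, the block's top 42 mm above the plate, two steel cheeks to 62 mm), bolted to a 16 mm thick slotted aluminium plate on the desk. Origin: centre of its underside, on the plate's top (16 mm above the desk). Its z axis is up; the lever swings in its x-z plane, leaning to its own -x at the start. The valve may stand on the left or right half of the plate.
- lever_pivot (a point): the lever's hinge point, 52 mm above the valve's underside; the hinge axis runs along the valve's y axis
- lever_tip (a point): a point on the lever's axis 75 mm from the hinge; the round-ended black handle (18 mm in diameter) covers 35 to 84 mm from the hinge, below it is a 10 mm steel rod. The lever is stiff (about 2 N at the tip) and stays where it is left.
- vent_lever (a joint): lever angle in rad: 0 leans 0.7 rad (40 degrees) to the valve's -x, 0.7 is upright, 1.4 leans 40 degrees to +x (end stops at 0 and 1.4); it starts between 0 and 0.25
- wheel_axis (a point): on the handwheel's vertical axis, at the top of its hub (113 mm above the desk). The fixed flow valve is an aluminium block with a brass bonnet; on it lies a level grey three-spoked handwheel, 102 mm in diameter; nothing of rim, spokes or hub stands higher than this point except a 1 mm nut and the crank grip.
- flow_wheel (a joint): opening of the flow valve in rad: 0 is the closed stop (hard), growing as the wheel turns counter-clockwise seen from above; 6.283 is one turn, 12.566 two turns; it starts 0.35 to 0.88 of a turn open and can open to 20. About 2 N at the grip turns it; it stays where it is left. The wheel does not rise or sink as it turns.
- crank_grip: the handwheel's crank grip: an upright black plastic cylinder, 20 mm in diameter and 48 mm tall, that stands on the rim 45 mm from the wheel's axis. Origin: centre of its underside (115 mm above the desk). It spins freely about its own upright axis, so a gripper that holds it can go round without turning.
- battery: a block battery, 26 x 46 x 17 mm, lying loose on the plate's far edge; leave it. Origin: centre of its underside
- screwdriver: a red-handled screwdriver, 170 mm long, lying loose on the desk left of the plate; leave it. Origin: centre of its underside; handle towards its -x
- car_wheel: a loose black toy-car wheel with yellow hub, 66 mm in diameter, 26 mm high, lying flat on the desk right of the plate; leave it. Origin: centre of its underside

How it is judged (in metres and radians):
On the way, in this order (a step that is already met when the one before it is completed fails the run):
1. the hand lever stands upright and still (value of joint vent_lever between 0.56 and 0.84 rad and velocity of joint vent_lever between -0.1 and 0.1 rad/s), for 0.3 s.
2. the flow valve is closed to its stop (value of joint flow_wheel below 0.06 rad), for 0.2 s.
At the end, for the whole second after the job is handed in: After the lever was stood upright and then the wheel was closed to its stop, the wheel stands two turns (12.57 rad) open within 0.2 rad (11 degrees) and still, the fingers hold the crank grip with more than 2 N, and the lever is upright within 0.14 rad (8 degrees) (value of joint flow_wheel between 12.366 and 12.766 rad and velocity of joint flow_wheel between -0.1 and 0.1 rad/s and contact force between the fingers and crank_grip above 2 N and value of joint vent_lever between 0.56 and 0.84 rad); the arm keeps its last pose, push and grip.
It fails at once if the battery, screwdriver or toy-car wheel is moved more than 20 mm (distance of any of battery, screwdriver, car_wheel from where it was at the start of the episode above 0.02 m).
It also fails if it takes over 72 s, if anything falls off the work surface, if the arm or the gripper's body presses on something with over 40 N, if the wrist force passes 120 N, or if a joint passes its speed limit or range.

ROBOT

A 6-joint arm with a two-finger parallel gripper is mounted at the origin on the work surface. World frame = base frame: x ahead of the robot, y to its left, z up, the work surface at z = 0. Lengths are in mm, angles in rad, forces in N, time in s.
With the tool pointing down it reaches from about 350 to 775 mm from the base axis. Payload 7.3 kg.
Tool frame: the origin (TCP) lies at the very end of the fingers, on their centre line; the grasp point (between the pads) lies 19 mm behind it; z points along the fingers, y is the line along which they close (so a half turn about z gives the same grasp; the last joint's range is limited). The gripper opens to 92 mm and grips with 3 to 60 N. Pads are 19 mm wide; open, the fingers measure 130 mm over their backs; the gripper's body (75 mm by 190 mm) begins 47 mm behind the grasp point.
Start: joints at [1.079, 0.342, 1.524, -0, 1.275, -0.146], TCP at [177.935, 493.947, 226.741] pointing down, gripper open.
Joint ranges: [-2.53, 2.53], [-0.77, 2.02], [0.04, 2.7], [-1, 4.14], [0.28, 2.66], [-3.11, 3.11]. Speed limits (rad/s): [2.57, 2.57, 3.14, 3.14, 3.14, 3.14].

INTERFACE

Orientations are given as [roll, pitch, yaw] about the fixed x, y, z axes, in that order (R = Rz(yaw) Ry(pitch) Rx(roll)).
In Python, from plant import bot gives the robot as it stands.
- The arm moves only by the tool jog_arm, never from a script. Its argument "targets" is a list of rows, each an object with "xyz": the shift along the tool's x, y, z as a fraction of full scale, a list of three; "spin": the turn about the tool's z as a fraction of full scale. In form: [{"xyz": [x, y, z], "spin": spin}, ...]. A call has exactly 10 rows; each row shifts and turns the commanded pose from where the row before left it, along the tool's axes as they then stand; what a row does not reach is not made up. Full scale, the value 1, is 80 mm for a shift and 0.1 rad for a turn. A row lasts 1/8 s, in which the tool goes at most 62.5 mm and 10.7 degrees, less where a joint would pass 70% of its speed; a pose out of reach is approached as far as the arm can. A call with a number of a shift or a turn outside -1 to 1 is refused whole. A call with a gripper value outside its range is refused whole. "gripper" is the opening in per cent of the stroke, from 0 (shut) to 100 (fully open), set as the call begins (left out, the last holds). The fingers move at their own pace and stop on an object; the grip force is fixed at half the most. Time passes only in rows, so rows that do not move let the fingers close, or fill a call up. It gives the time, the measured TCP pose, the force, the opening and the grip force at its end, in the units of the state.
- bot.get_obs(): the state, without advancing time (a new reading comes with each control period).
- bot.capture(name): name is "scene" or "top"; returns the picture (480x640x3 uint8, blue, green, red); there is no depth.
- bot.get_calibration(name): a dict with "vfov" (degrees; the focal length in pixels is half the picture's height over the tangent of half this angle, whatever the lens; pixels are square), "cx", "cy" (the principal point, pixels), "k1" (the pictures are not rectified: a ray, as slopes to the right and down, at radius r is drawn at 1 + k1 r^2 times it, then the intrinsics apply), "eye" and "rotation" of the camera in the world. Camera axes: x right, y down, z forward; pixel columns grow to the right and rows downward; lengths in mm; the calibration is good to about 2 mm. A picture is of the moment at which its call begins. get_calibration takes no time and is no camera call.
- bot.close_job(): hands the job in; it is judged then, once.
The state is a dict: "time": time; "joint_positions": joint angles; "dq": joint speeds; "tau": joint torques, N m; "tool_pos": TCP position; "tcp_rot": TCP orientation; "contact_force": force on the tool from outside, world axes, zero at the start; "moment": the same for the moment, N m; "grip_width": finger opening in mm; "finger_force": force on a finger pad.
Only numpy, scipy, OpenCV 4.12 (cv2) and the standard library are available. Lean on these libraries where they do the work, as an engineer would, in place of code of your own. Each camera call takes 0.05 s, during which the arm holds its last target. There are 200 camera calls.

## Working session

There is one attempt and no reset: what is moved stays moved. The work goes in short steps, Python scripts to look and compute and a tool call to move; the robot and the scene stay as the last step left them, time stands still between calls to the robot, and variables do not carry over. Pictures are saved under pics/ and viewed, at most 10 in all, crops included, and the job is handed in when it is done.

Besides the shell and the picture viewer there is one more tool, called after "Emit:" as name([rows], argument=value, ...), one row to a line, values as JSON. jog_arm: Moves the arm, as the interface text tells. Shift numbers are shares of 80 mm and turn numbers shares of 0.1 rad, none past 1 either way. Its arguments: {"type":"object","properties":{"targets":{"type":"array","items":{"type":"object","properties":{"xyz":{"type":"array","items":{"type":"number"}},"spin":{"type":"number"}}}},"gripper":{"type":"number"}},"required":["targets"]}

```bash
mkdir -p pics
cat > h.py <<'E'
import numpy as np, cv2
from plant import bot
def cam(n):
    c=bot.get_calibration(n); f=240/np.tan(np.radians(c['vfov'])/2)
    return c,f
def ray(n,u,v):
    c,f=cam(n); d=np.array([(u-c['cx'])/f,(v-c['cy'])/f]); s=d.copy()
    for _ in range(30): s=d/(1+c['k1']*(s@s))
    r=np.array(c['rotation'])@np.array([s[0],s[1],1]); return np.array(c['eye']),r
def at(n,u,v,z):
    e,r=ray(n,u,v); return e+r*(z-e[2])/r[2]
def proj(n,p):
    c,f=cam(n); q=np.array(c['rotation']).T@(np.array(p)-c['eye']); s=q[:2]/q[2]; s=s*(1+c['k1']*(s@s)); return s*f+[c['cx'],c['cy']]
E
python3 - <<'E'
from h import *
for n in('scene','top'):
    cv2.imwrite(f'pics/{n}0.png',bot.capture(n)); print(bot.get_calibration(n))
print(bot.get_obs())
E
```

```text
{'vfov': 45.91847051136704, 'cx': 322.74814550616753, 'cy': 237.8830577876056, 'k1': 0.023604312124643125, 'eye': array([1044.70880952,  491.45760165, 1006.05387109]), 'rotation': array([-2.47358206,  0.01548022,  2.29929903])}
{'vfov': 57.49153035814137, 'cx': 311.7906015636519, 'cy': 240.84127017951187, 'k1': -0.08272348632675447, 'eye': array([ 348.26926721,   13.12954872, 1145.61637792]), 'rotation': array([-2.94913617e+00,  6.06593685e-05, -1.55344039e+00])}
{'time': 0.1, 'joint_positions': array([ 1.07900019e+00,  3.42651319e-01,  1.52488536e+00,  5.36226806e-06,
        1.27537036e+00, -1.45996255e-01]), 'dq': array([ 5.87565231e-04, -1.12541292e-03, -2.57222303e-03,  1.36761600e-03,
        5.67191299e-05, -2.28865577e-03]), 'tau': array([ 2.51804049e-03, -4.32003701e+01, -2.44695336e+01,  7.19783432e-02,
        5.26324776e-02, -5.10266909e-05]), 'tool_pos': array([177.76321941, 493.63097855, 226.12795515]), 'tcp_rot': array([-3.14029300e+00, -1.96287989e-04,  2.79579108e+00]), 'contact_force': array([ 0.50507864, -0.13507385, -0.5346847 ]), 'moment': array([0.01671724, 0.03629225, 0.00288226]), 'finger_force': 0.0, 'grip_width': 91.88129226945873}
```

View pics/scene0.png

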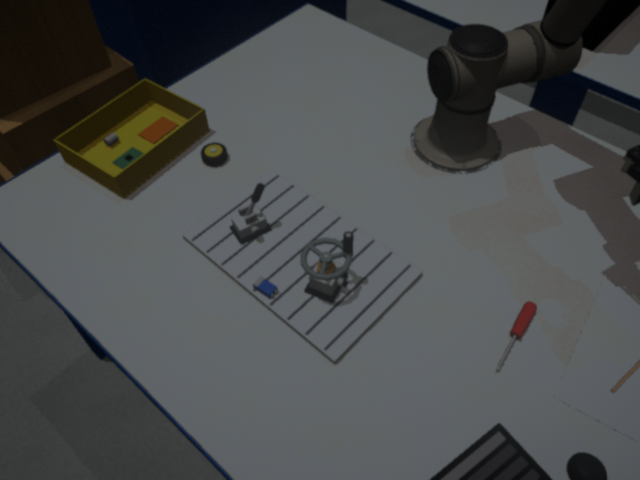

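View pics/top0.png

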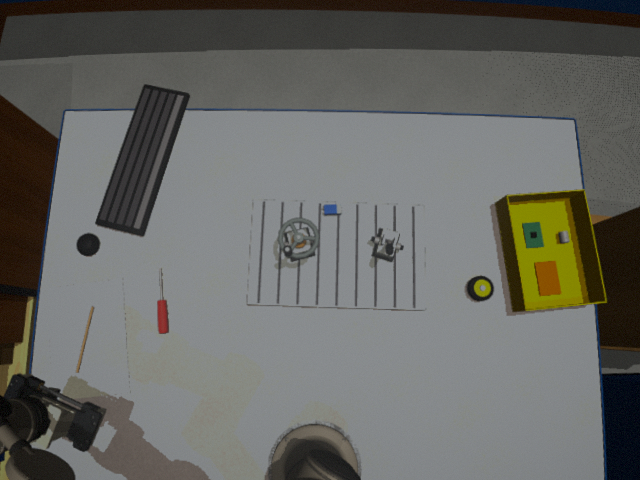

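Scene: lever valve at about (250,220), its handle up at (258,190). The wheel hub is at about (326,258), its grip at (348,243). Top: wheel at (299,239), lever valve at (386,245). The calibration gives rotation as rpy, so I'll fix the helper, then look at enlarged crops.

```bash
sed -i "s/c=bot.get_calibration(n);/c=bot.get_calibration(n); c['rotation']=Rotation.from_euler('xyz',c['rotation']).as_matrix();/; 1a from scipy.spatial.transform import Rotation" h.py
python3 - <<'E'
from h import *
a=cv2.imread('pics/top0.png')[190:290,260:420]; b=cv2.imread('pics/scene0.png')[160:310,210:370]
A=cv2.resize(a,None,fx=5,fy=5,interpolation=cv2.INTER_CUBIC); B=cv2.resize(b,None,fx=4,fy=4,interpolation=cv2.INTER_CUBIC)
cv2.imwrite('pics/tc.png',cv2.convertScaleAbs(A,alpha=1.3)); cv2.imwrite('pics/sc.png',cv2.convertScaleAbs(B,alpha=1.6))
E
```

```text
(no output)
```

View pics/tc.png

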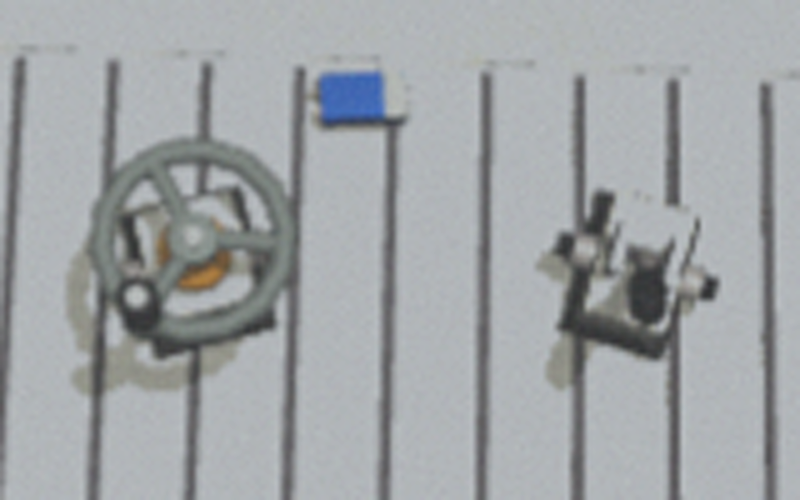

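View pics/sc.png

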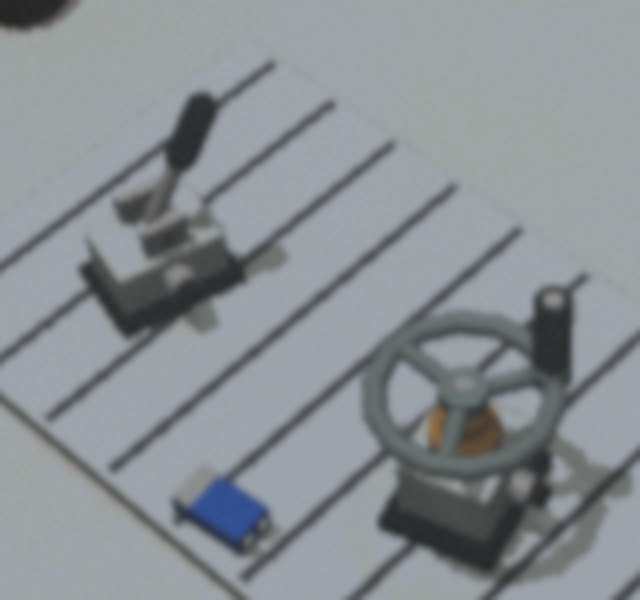

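The crops show the wheel hub at top (299,237), scene (326.5,256.2), and the grip's top at top (288,249), scene (348.2,234.2). The lever handle runs in scene from (260.5,186) down to (255,201), and in top around (390,248), leaning towards the robot.

Run:
```python
from h import *
from scipy.optimize import least_squares
print('hub',at('top',299,237,113),at('scene',326.5,256.2,114))
print('grip',at('top',288,249.3,163),at('scene',348.2,234.3,163))
def tri(a,b):
    (e,r),(f,s)=ray('top',*a),ray('scene',*b)
    t=np.linalg.lstsq(np.c_[r,-s],f-e,rcond=None)[0]; return e+t[0]*r, f+t[1]*s
print('hubtri',tri((299,237),(326.5,256.2)))
# lever: foot corners/ports for yaw & centre
for p in [(565,325),(660,355)]: print('foot',at('top',260+p[0]/5,190+p[1]/5,20))
for p in [(580,247),(697,285)]: print('port',at('top',260+p[0]/5,190+p[1]/5,50))
for p in [(82,268),(128,332),(243,275)]: print('sfoot',at('scene',210+p[0]/4,160+p[1]/4,20))
def model(q):
    x,y,yaw,th=q; a=th-.7; d=np.array([np.sin(a)*np.cos(yaw),np.sin(a)*np.sin(yaw),np.cos(a)]); return np.array([x,y,68]),d
def res(q):
    P,d=model(q); 
    return np.r_[proj('scene',P+75*d)-(260.5,186.3),proj('scene',P+35*d)-(255,201.5),proj('top',P+75*d)-(389.6,250.2),proj('top',P+35*d)-(390.3,243.5)]
for y0 in(0,.3):
    s=least_squares(res,[500,-150,y0,.1]); print(s.x,s.fun.round(1)); P,d=model(s.x); print('tip',P+75*d)
```

```text
hub [558.3531409   47.65288777 113.        ] [557.87787914  48.42188669 114.        ]
grip [519.13317427  70.40736961 163.        ] [518.69533631  69.57983955 163.        ]
hubtri (array([558.19144922,  47.62631678, 113.79475625]), array([557.72621102,  48.28386261, 113.72208806]))
foot [ 532.72256482 -143.31922169   20.        ]
foot [ 517.70645372 -192.86414995   20.        ]
port [ 568.33937786 -147.21389044   50.        ]
port [ 549.60102024 -206.98144781   50.        ]
sfoot [ 587.67146793 -215.89072376   20.        ]
sfoot [ 602.02185598 -162.81360238   20.        ]
sfoot [ 531.55826471 -143.63002142   20.        ]
[ 5.59286060e+02 -1.77398130e+02 -2.89036267e-01  2.15600408e-01] [-0.5  0.9 -1.   0.5  0.3  0.1 -0.9  2.1]
tip [ 525.80903299 -167.4432831   134.37160288]
[ 5.59286086e+02 -1.77398091e+02 -2.89034427e-01  2.15600129e-01] [-0.5  0.9 -1.   0.5  0.3  0.1 -0.9  2.1]
tip [ 525.8090224  -167.44330044  134.37159313]
```

The two views agree: hub at (558,48), grip at (519,70), lever hinge at (559.5,-178.5) with valve yaw about -0.28. First I'll travel towards the lever at the current height.

Emit:
jog_arm([
  {"xyz": [-0.55, -0.5, 0], "spin": 0},
  {"xyz": [-0.55, -0.5, 0], "spin": 0},
  {"xyz": [-0.55, -0.5, 0], "spin": 0},
  {"xyz": [-0.55, -0.5, 0], "spin": 0},
  {"xyz": [-0.55, -0.5, 0], "spin": 0},
  {"xyz": [-0.55, -0.5, 0], "spin": 0},
  {"xyz": [-0.55, -0.5, 0], "spin": 0},
  {"xyz": [-0.55, -0.5, 0], "spin": 0},
  {"xyz": [-0.55, -0.5, 0], "spin": 0},
  {"xyz": [-0.55, -0.5, 0], "spin": 0},
], gripper=100)

```text
time: 1.35
tool_pos: [456.8, -33.4, 226.6]
tcp_rot: [3.141, -0.0, 2.795]
contact_force: [0.1, 1.7, -0.0]
grip_width: 91.4
finger_force: 0.0
```

Emit:
jog_arm([
  {"xyz": [0, 0, 0], "spin": 1},
  {"xyz": [0, 0, 0], "spin": 1},
  {"xyz": [0, 0, 0], "spin": 1},
  {"xyz": [0, 0, 0], "spin": 1},
  {"xyz": [0, 0, 0], "spin": 1},
  {"xyz": [0, 0, 0], "spin": 1},
  {"xyz": [0, 0, 0], "spin": 1},
  {"xyz": [0, 0, 0], "spin": 1},
  {"xyz": [0, 0, 0], "spin": 1},
  {"xyz": [0, 0, 0], "spin": 1},
])

```text
time: 2.6
tool_pos: [456.1, -31.5, 226.4]
tcp_rot: [-3.141, -0.0, 1.792]
contact_force: [-0.6, 0.2, -0.4]
grip_width: 92.0
finger_force: 0.0
```

Emit:
jog_arm([
  {"xyz": [0, 0, 0], "spin": 1},
  {"xyz": [0, 0, 0], "spin": 1},
  {"xyz": [0, 0, 0], "spin": 1},
  {"xyz": [0, 0, 0], "spin": 1},
  {"xyz": [0, 0, 0], "spin": 1},
  {"xyz": [-0.35, 0.34, 0], "spin": 0},
  {"xyz": [-0.35, 0.34, 0], "spin": 0},
  {"xyz": [-0.35, 0.34, 0], "spin": 0},
  {"xyz": [-0.35, 0.34, 0], "spin": 0},
  {"xyz": [0, 0, 0.4], "spin": 0},
])

```text
time: 3.85
tool_pos: [532.7, -171.8, 195.5]
tcp_rot: [3.137, 0.001, 1.293]
contact_force: [-0.2, 0.9, 0.6]
grip_width: 91.4
finger_force: 0.0
```

Run:
```python
from h import *
print(bot.get_obs()['tool_pos'])
b=bot.capture('scene')[120:250,190:330]; a=bot.capture('top')[190:290,330:450]
b=cv2.resize(b,(600,557),interpolation=2)
cv2.imwrite('pics/s1.png',cv2.convertScaleAbs(b,alpha=1.6))
```

```text
[ 532.65856664 -171.83613696  195.48842917]
```

View pics/s1.png

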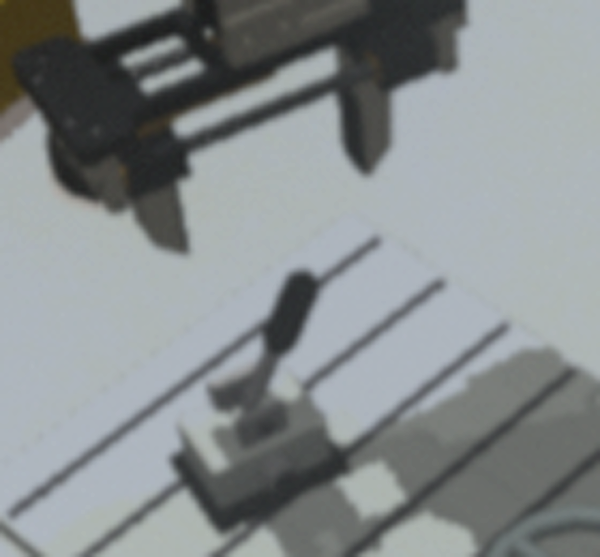

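The fingers straddle the lever handle (300,290 in the crop) in its swing plane, so I'll descend.

Emit:
jog_arm([
  {"xyz": [0, 0, 0.27], "spin": 0},
  {"xyz": [0, 0, 0.27], "spin": 0},
  {"xyz": [0, 0, 0.27], "spin": 0},
  {"xyz": [0, 0, 0.27], "spin": 0},
  {"xyz": [0, 0, 0], "spin": 0},
  {"xyz": [0, 0, 0], "spin": 0},
  {"xyz": [0, 0, 0], "spin": 0},
  {"xyz": [0, 0, 0], "spin": 0},
  {"xyz": [0, 0, 0], "spin": 0},
  {"xyz": [0, 0, 0], "spin": 0},
])

```text
time: 5.2
tool_pos: [530.6, -168.9, 108.4]
tcp_rot: [3.141, -0.0, 1.296]
contact_force: [0.4, 0.4, 0.3]
grip_width: 91.8
finger_force: 0.0
```

Emit:
jog_arm([
  {"xyz": [0, 0.04, 0], "spin": 0},
  {"xyz": [0, 0.04, 0], "spin": 0},
  {"xyz": [0, 0.04, 0], "spin": 0},
  {"xyz": [0, 0.04, 0], "spin": 0},
  {"xyz": [0, 0.04, 0], "spin": 0},
  {"xyz": [0, 0.04, 0], "spin": 0},
  {"xyz": [0, 0.04, 0], "spin": 0},
  {"xyz": [0, 0.04, 0], "spin": 0},
  {"xyz": [0, 0.03, 0], "spin": 0},
  {"xyz": [0, 0, 0], "spin": 0},
], gripper=40)

```text
time: 6.45
tool_pos: [558.0, -176.6, 108.3]
tcp_rot: [3.141, -0.0, 1.296]
contact_force: [-1.0, 0.3, -0.4]
grip_width: 36.9
finger_force: 0.4
```

Emit:
jog_arm([
  {"xyz": [0, 0.025, 0], "spin": 0},
  {"xyz": [0, 0, 0], "spin": 0},
  {"xyz": [0, 0, 0], "spin": 0},
  {"xyz": [0, 0, 0], "spin": 0},
  {"xyz": [0, 0, 0], "spin": 0},
  {"xyz": [0, 0, 0], "spin": 0},
  {"xyz": [0, 0, 0], "spin": 0},
  {"xyz": [0, 0, 0], "spin": 0},
  {"xyz": [0, 0, 0], "spin": 0},
  {"xyz": [0, 0, 0], "spin": 0},
], gripper=20)

```text
time: 7.7
tool_pos: [559.5, -177.0, 108.3]
tcp_rot: [3.141, -0.0, 1.296]
contact_force: [-1.5, 0.9, 2.6]
grip_width: 18.5
finger_force: 2.0
```

Emit:
jog_arm([
  {"xyz": [0, 0, 0], "spin": 0},
  {"xyz": [0, 0, 0], "spin": 0},
  {"xyz": [0, 0, 0], "spin": 0},
  {"xyz": [0, 0, 0], "spin": 0},
  {"xyz": [0, 0, -0.3], "spin": 0},
  {"xyz": [0, 0, -0.4], "spin": 0},
  {"xyz": [0, 0, -0.4], "spin": 0},
  {"xyz": [0, 0, -0.4], "spin": 0},
  {"xyz": [0, 0, 0], "spin": 0},
  {"xyz": [0, 0, 0], "spin": 0},
], gripper=50)

```text
time: 8.95
tool_pos: [559.1, -176.8, 227.5]
tcp_rot: [-3.14, -0.0, 1.296]
contact_force: [-0.3, -0.4, -0.7]
grip_width: 46.0
finger_force: 0.0
```

Run:
```python
from h import *
b=bot.capture('scene')[150:280,190:370]; a=bot.capture('top')[200:280,360:460]
b=cv2.resize(b,(720,520),interpolation=2)
cv2.imwrite('pics/s2.png',cv2.convertScaleAbs(b,alpha=1.6))
P=np.array([559.5,-178.5,68])
print([(proj('scene',P+[0,0,z])-(190,150))*4 for z in(0,35,84)])
```

```text
[array([233.96485836, 256.92782643]), array([226.19515499, 214.20991394]), array([214.69424235, 151.02650785])]
```

View pics/s2.png

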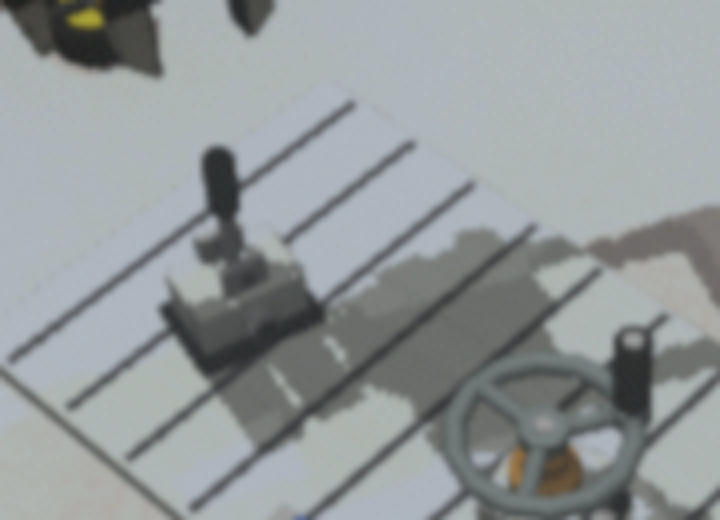

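The lever is upright: its top is seen at (217,148) and was predicted at (215,151). Next I'll go to the crank grip.

Emit:
jog_arm([
  {"xyz": [0.475, -0.22, 0], "spin": 0},
  {"xyz": [0.475, -0.22, 0], "spin": 0},
  {"xyz": [0.475, -0.22, 0], "spin": 0},
  {"xyz": [0.47, -0.22, 0], "spin": 0},
  {"xyz": [0.47, -0.22, 0], "spin": 0},
  {"xyz": [0.47, -0.22, 0], "spin": 0},
  {"xyz": [0, 0, 0.3], "spin": 0},
  {"xyz": [0, 0, 0], "spin": 0},
  {"xyz": [0, 0, 0], "spin": 0},
  {"xyz": [0, 0, 0], "spin": 0},
], gripper=100)

```text
time: 10.3
tool_pos: [519.9, 69.5, 204.9]
tcp_rot: [3.141, -0.0, 1.295]
contact_force: [-0.1, -1.5, 0.6]
grip_width: 91.5
finger_force: 0.0
```

Run:
```python
from h import *
b=bot.capture('scene')[150:300,260:440]
b=cv2.resize(b,(720,600),interpolation=2)
cv2.imwrite('pics/s3.png',cv2.convertScaleAbs(b,alpha=1.6))
p=bot.get_obs()['tool_pos']; print(p,(proj('scene',p)-(260,150))*4)
```

```text
[519.85978575  69.46464132 204.90467416] [352.77946842 281.82672609]
```

View pics/s3.png

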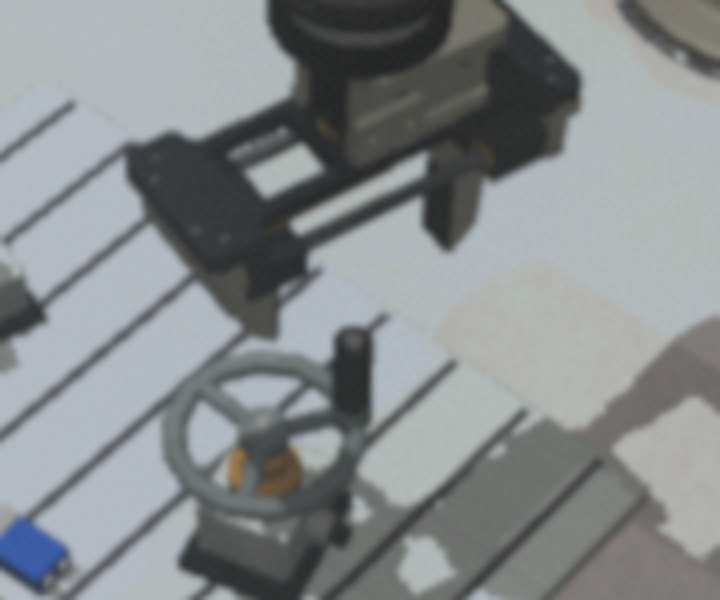

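The open fingers are centred above the grip, whose top is at (352,340). I'll descend and grip.

Emit:
jog_arm([
  {"xyz": [0, 0, 0.26], "spin": 0},
  {"xyz": [0, 0, 0.26], "spin": 0},
  {"xyz": [0, 0, 0.26], "spin": 0},
  {"xyz": [0, 0, 0.25], "spin": 0},
  {"xyz": [0, 0, 0], "spin": 0},
  {"xyz": [0, 0, 0], "spin": 0},
  {"xyz": [0, 0, 0], "spin": 0},
  {"xyz": [0, 0, 0], "spin": 0},
  {"xyz": [0, 0, 0], "spin": 0},
  {"xyz": [0, 0, 0], "spin": 0},
])

```text
time: 11.6
tool_pos: [519.5, 70.0, 122.1]
tcp_rot: [3.141, -0.0, 1.296]
contact_force: [-0.7, 0.6, 1.0]
grip_width: 92.0
finger_force: 0.0
```

Emit:
jog_arm([
  {"xyz": [0, 0, 0], "spin": 0},
  {"xyz": [0, 0, 0], "spin": 0},
  {"xyz": [0, 0, 0], "spin": 0},
  {"xyz": [0, 0, 0], "spin": 0},
  {"xyz": [0, 0, 0], "spin": 0},
  {"xyz": [0, 0, 0], "spin": 0},
  {"xyz": [0, 0, 0], "spin": 0},
  {"xyz": [0, 0, 0], "spin": 0},
  {"xyz": [0, 0, 0], "spin": 0},
  {"xyz": [0, 0, 0], "spin": 0},
], gripper=0)

```text
time: 12.85
tool_pos: [519.5, 70.0, 121.9]
tcp_rot: [3.142, -0.0, 1.296]
contact_force: [-0.5, 0.3, -0.4]
grip_width: 19.2
finger_force: 30.0
```

```bash
cat >> h.py <<'E'
def arc(p,c,a0,a1,n=10,r=45,yaw=1.296):
    "rows from commanded p via circle points a0->a1 (n rows), 10-row filled"
    X=np.array([np.cos(yaw),np.sin(yaw)]);Y=np.array([np.sin(yaw),-np.cos(yaw)]);p=np.array(p,float);out=[]
    for k in range(1,n+1):
        a=a0+(a1-a0)*k/n; d=np.array(c)+r*np.array([np.cos(a),np.sin(a)])-p
        s=np.round([d@X/80,d@Y/80],3); out.append(s.tolist()); p=p+80*(s[0]*X+s[1]*Y)
    print(out,'cmd',p.round(2).tolist(),'ang',round(a1,3))
E
python3 - <<'E'
from h import *
arc((519.5,70),(558.1,48),2.625,.625)
E
```

```text
[[0.107, 0.031], [0.096, 0.057], [0.083, 0.076], [0.066, 0.091], [0.047, 0.102], [0.025, 0.11], [0.003, 0.112], [-0.019, 0.111], [-0.041, 0.104], [-0.06, 0.095]] cmd [594.62, 74.34] ang 0.625
```

Emit:
jog_arm([
  {"xyz": [0.107, 0.031, 0], "spin": 0},
  {"xyz": [0.096, 0.057, 0], "spin": 0},
  {"xyz": [0.083, 0.076, 0], "spin": 0},
  {"xyz": [0.066, 0.091, 0], "spin": 0},
  {"xyz": [0.047, 0.102, 0], "spin": 0},
  {"xyz": [0.025, 0.11, 0], "spin": 0},
  {"xyz": [0.003, 0.112, 0], "spin": 0},
  {"xyz": [-0.019, 0.111, 0], "spin": 0},
  {"xyz": [-0.041, 0.104, 0], "spin": 0},
  {"xyz": [-0.06, 0.095, 0], "spin": 0},
])

```text
time: 14.1
tool_pos: [593.4, 74.3, 121.8]
tcp_rot: [-3.138, 0.001, 1.296]
contact_force: [-6.8, -2.3, 4.7]
grip_width: 19.6
finger_force: 30.0
```

Run:
```python
from h import *
o=bot.get_obs();print(o['tool_pos'],o['contact_force'],o['grip_width'])
arc((594.62,74.34),(558.1,48),.625,-.375)
arc((594.62,74.34),(558.1,48),-.375,-1.375)
```

```text
[593.4297835   74.33305845 121.81050284] [-6.84769986 -2.31774213  4.65873723] 19.619228900178637
[[-0.037, 0.042], [-0.041, 0.038], [-0.045, 0.034], [-0.048, 0.03], [-0.051, 0.024], [-0.053, 0.019], [-0.054, 0.014], [-0.056, 0.009], [-0.056, 0.002], [-0.056, -0.002]] cmd [600.0, 31.51] ang -0.375
[[-0.553, 0.201], [-0.054, -0.014], [-0.053, -0.019], [-0.051, -0.024], [-0.047, -0.03], [-0.045, -0.034], [-0.041, -0.038], [-0.037, -0.042], [-0.033, -0.046], [-0.028, -0.049]] cmd [566.86, 3.87] ang -1.375
```

Emit:
jog_arm([
  {"xyz": [-0.037, 0.042, 0], "spin": 0},
  {"xyz": [-0.041, 0.038, 0], "spin": 0},
  {"xyz": [-0.045, 0.034, 0], "spin": 0},
  {"xyz": [-0.048, 0.03, 0], "spin": 0},
  {"xyz": [-0.051, 0.024, 0], "spin": 0},
  {"xyz": [-0.053, 0.019, 0], "spin": 0},
  {"xyz": [-0.054, 0.014, 0], "spin": 0},
  {"xyz": [-0.056, 0.009, 0], "spin": 0},
  {"xyz": [-0.056, 0.002, 0], "spin": 0},
  {"xyz": [-0.056, -0.002, 0], "spin": 0},
])

```text
time: 15.35
tool_pos: [600.7, 31.5, 122.0]
tcp_rot: [3.14, -0.001, 1.296]
contact_force: [0.0, 0.5, 0.5]
grip_width: 0.6
finger_force: 0.0
```

Run:
```python
from h import *
o=bot.get_obs();print(o['tool_pos'],o['contact_force'],o['grip_width'])
arc((600,31.51),(558.1,48),-.375,-1.375)
```

```text
[600.74101072  31.49549843 121.96997762] [4.13858122e-04 5.38881953e-01 5.24325853e-01] 0.5924702587654987
[[-0.056, -0.009], [-0.054, -0.014], [-0.053, -0.019], [-0.051, -0.024], [-0.047, -0.03], [-0.045, -0.034], [-0.041, -0.038], [-0.037, -0.042], [-0.033, -0.046], [-0.028, -0.049]] cmd [566.86, 3.87] ang -1.375
```

The grip slipped out of the fingers, possibly at the stop. I'll look.

Run:
```python
from h import *
b=bot.capture('scene')[150:300,240:420]; a=bot.capture('top')[190:290,240:360]
cv2.imwrite('pics/t4full.png',a)
b=cv2.resize(b,(480,400),interpolation=2); a=cv2.resize(a,(480,400),interpolation=2)[:, :320]
cv2.imwrite('pics/s4.png',cv2.convertScaleAbs(np.hstack([b,a]),alpha=1.6))
for t in np.arange(-.6,1.2,.2): 
  p=[558.1+45*np.cos(t),48+45*np.sin(t),163]; print(round(t,1),((proj('scene',p)-(240,150))*2.667).round(),((proj('top',p)-(240,190))*4+(480,0)).round())
```

```text
-0.6 [167. 255.] [758. 109.]
-0.4 [171. 264.] [745. 102.]
-0.2 [178. 273.] [730.  97.]
0.0 [186. 281.] [715.  95.]
0.2 [197. 287.] [699.  96.]
0.4 [209. 291.] [684. 101.]
0.6 [221. 293.] [670. 108.]
0.8 [234. 293.] [658. 117.]
1.0 [247. 291.] [648. 129.]
```

View pics/s4.png

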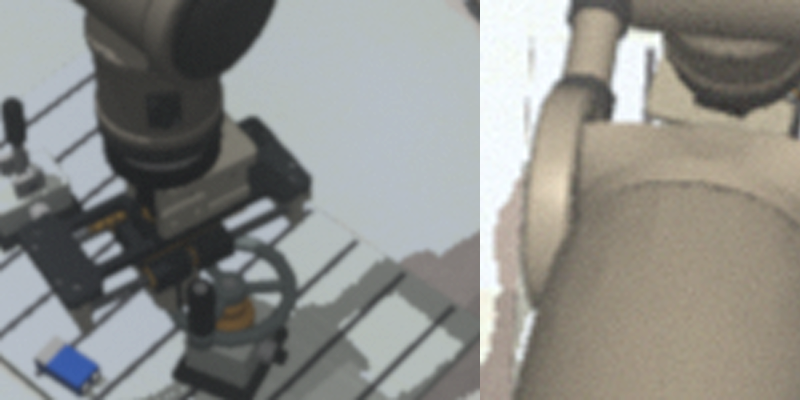

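The grip is now at about (202,287) in the crop, i.e. wheel angle ≈0.28. That is 2.34 rad of closing, consistent with hitting the stop, after which the pads slid off along their flat. I'll re-grip with the closing line tangential so I can press firmly against the stop.

Emit:
jog_arm([
  {"xyz": [0, 0, -0.4], "spin": 0},
  {"xyz": [0, 0, -0.4], "spin": 0},
  {"xyz": [0, 0, 0], "spin": 1},
  {"xyz": [0, 0, 0], "spin": 1},
  {"xyz": [0, 0, 0], "spin": 1},
  {"xyz": [0, 0, 0], "spin": 1},
  {"xyz": [0, 0, 0], "spin": 1},
  {"xyz": [0, 0, 0], "spin": 1},
  {"xyz": [0, 0, 0], "spin": 1},
  {"xyz": [0, 0, 0], "spin": 1},
], gripper=100)

```text
time: 16.7
tool_pos: [600.4, 31.1, 185.9]
tcp_rot: [3.141, -0.001, 0.492]
contact_force: [-0.6, -0.6, -0.1]
grip_width: 90.9
finger_force: 0.0
```

Emit:
jog_arm([
  {"xyz": [0, 0, 0], "spin": 1},
  {"xyz": [0, 0, 0], "spin": 1},
  {"xyz": [0.11, -0.34, 0], "spin": 0},
  {"xyz": [0, 0, 0], "spin": 0},
  {"xyz": [0, 0, 0], "spin": 0},
  {"xyz": [0, 0, 0], "spin": 0},
  {"xyz": [0, 0, 0], "spin": 0},
  {"xyz": [0, 0, 0], "spin": 0},
  {"xyz": [0, 0, 0], "spin": 0},
  {"xyz": [0, 0, 0], "spin": 0},
])

```text
time: 17.95
tool_pos: [600.4, 60.0, 185.9]
tcp_rot: [-3.142, -0.0, 0.296]
contact_force: [0.0, -0.8, 0.1]
grip_width: 91.8
finger_force: 0.0
```

Emit:
jog_arm([
  {"xyz": [0.01, 0, 0.27], "spin": 0},
  {"xyz": [0, 0, 0.27], "spin": 0},
  {"xyz": [0, 0, 0.26], "spin": 0},
  {"xyz": [0, 0, 0], "spin": 0},
  {"xyz": [0, 0, 0], "spin": 0},
  {"xyz": [0, 0, 0], "spin": 0},
  {"xyz": [0, 0, 0], "spin": 0},
  {"xyz": [0, 0, 0], "spin": 0},
  {"xyz": [0, 0, 0], "spin": 0},
  {"xyz": [0, 0, 0], "spin": 0},
])

```text
time: 19.2
tool_pos: [601.2, 60.3, 121.9]
tcp_rot: [-3.142, 0.0, 0.296]
contact_force: [-0.8, -0.1, -0.2]
grip_width: 91.7
finger_force: 0.0
```

Emit:
jog_arm([
  {"xyz": [0, 0, 0], "spin": 0},
  {"xyz": [0, 0, 0], "spin": 0},
  {"xyz": [0, 0, 0], "spin": 0},
  {"xyz": [0, 0, 0], "spin": 0},
  {"xyz": [0, 0, 0], "spin": 0},
  {"xyz": [0, 0, 0], "spin": 0},
  {"xyz": [0, 0, 0], "spin": 0},
  {"xyz": [0, 0, 0], "spin": 0},
  {"xyz": [0, 0, 0], "spin": 0},
  {"xyz": [0, 0, 0], "spin": 0},
], gripper=0)

```text
time: 20.45
tool_pos: [601.2, 60.4, 121.9]
tcp_rot: [-3.141, -0.0, 0.296]
contact_force: [-0.4, 0.6, 0.8]
grip_width: 19.6
finger_force: 30.0
```

Emit:
jog_arm([
  {"xyz": [0, 0.01, 0], "spin": 0},
  {"xyz": [0, 0.01, 0], "spin": 0},
  {"xyz": [0, 0.01, 0], "spin": 0},
  {"xyz": [0, 0.01, 0], "spin": 0},
  {"xyz": [0, 0, 0], "spin": 0},
  {"xyz": [0, 0, 0], "spin": 0},
  {"xyz": [0, 0, 0], "spin": 0},
  {"xyz": [0, 0, 0], "spin": 0},
  {"xyz": [0, 0, 0], "spin": 0},
  {"xyz": [0, 0, 0], "spin": 0},
])

```text
time: 21.7
tool_pos: [601.2, 60.1, 121.9]
tcp_rot: [-3.137, 0.0, 0.296]
contact_force: [-3.0, 11.7, 1.9]
grip_width: 19.8
finger_force: 30.0
```

Stop confirmed: a 3 mm push command gave 0.3 mm of motion and 12 N, with the stop at wheel angle ≈0.274. Now I'll back off two turns (12.566 rad) in five calls.

Run:
```python
from h import *
c=(558.1,48); p=np.array([602.1,57.3]); s=4*np.pi/5
for k in range(5):
    a=.274+k*s; arc(p,c,a,a+s,yaw=.296); p=np.array(c)+45*np.array([np.cos(a+s),np.sin(a+s)])
```

```text
[[-0.012, -0.177], [-0.049, -0.132], [-0.081, -0.116], [-0.106, -0.092], [-0.126, -0.063], [-0.138, -0.03], [-0.141, 0.006], [-0.135, 0.041], [-0.121, 0.073], [-0.099, 0.1]] cmd [515.87, 63.62] ang 2.787
[[-0.071, 0.122], [-0.038, 0.136], [-0.003, 0.141], [0.032, 0.137], [0.065, 0.125], [0.095, 0.105], [0.117, 0.078], [0.133, 0.047], [0.141, 0.012], [0.139, -0.024]] cmd [583.09, 10.59] ang 5.301
[[0.129, -0.057], [0.11, -0.088], [0.086, -0.112], [0.055, -0.13], [0.02, -0.139], [-0.014, -0.141], [-0.049, -0.132], [-0.081, -0.116], [-0.106, -0.092], [-0.126, -0.063]] cmd [559.93, 93.0] ang 7.814
[[-0.138, -0.029], [-0.141, 0.005], [-0.135, 0.041], [-0.12, 0.073], [-0.099, 0.1], [-0.071, 0.122], [-0.038, 0.136], [-0.003, 0.141], [0.032, 0.138], [0.065, 0.125]] cmd [530.2, 12.65] ang 10.327
[[0.094, 0.105], [0.118, 0.078], [0.133, 0.047], [0.14, 0.011], [0.139, -0.023], [0.129, -0.057], [0.111, -0.088], [0.085, -0.112], [0.055, -0.13], [0.021, -0.139]] cmd [601.46, 60.17] ang 12.84
```

Emit:
jog_arm([
  {"xyz": [-0.012, -0.177, 0], "spin": 0},
  {"xyz": [-0.049, -0.132, 0], "spin": 0},
  {"xyz": [-0.081, -0.116, 0], "spin": 0},
  {"xyz": [-0.106, -0.092, 0], "spin": 0},
  {"xyz": [-0.126, -0.063, 0], "spin": 0},
  {"xyz": [-0.138, -0.03, 0], "spin": 0},
  {"xyz": [-0.141, 0.006, 0], "spin": 0},
  {"xyz": [-0.135, 0.041, 0], "spin": 0},
  {"xyz": [-0.121, 0.073, 0], "spin": 0},
  {"xyz": [-0.099, 0.1, 0], "spin": 0},
])

```text
time: 22.95
tool_pos: [515.3, 63.0, 122.0]
tcp_rot: [-3.141, 0.0, 0.296]
contact_force: [3.0, 2.1, -3.0]
grip_width: 19.4
finger_force: 30.0
```

Emit:
jog_arm([
  {"xyz": [-0.071, 0.122, 0], "spin": 0},
  {"xyz": [-0.038, 0.136, 0], "spin": 0},
  {"xyz": [-0.003, 0.141, 0], "spin": 0},
  {"xyz": [0.032, 0.137, 0], "spin": 0},
  {"xyz": [0.065, 0.125, 0], "spin": 0},
  {"xyz": [0.095, 0.105, 0], "spin": 0},
  {"xyz": [0.117, 0.078, 0], "spin": 0},
  {"xyz": [0.133, 0.047, 0], "spin": 0},
  {"xyz": [0.141, 0.012, 0], "spin": 0},
  {"xyz": [0.139, -0.024, 0], "spin": 0},
])

```text
time: 24.2
tool_pos: [583.1, 10.7, 121.8]
tcp_rot: [-3.141, 0.002, 0.296]
contact_force: [-6.0, 4.6, 5.4]
grip_width: 19.8
finger_force: 30.0
```

Emit:
jog_arm([
  {"xyz": [0.129, -0.057, 0], "spin": 0},
  {"xyz": [0.11, -0.088, 0], "spin": 0},
  {"xyz": [0.086, -0.112, 0], "spin": 0},
  {"xyz": [0.055, -0.13, 0], "spin": 0},
  {"xyz": [0.02, -0.139, 0], "spin": 0},
  {"xyz": [-0.014, -0.141, 0], "spin": 0},
  {"xyz": [-0.049, -0.132, 0], "spin": 0},
  {"xyz": [-0.081, -0.116, 0], "spin": 0},
  {"xyz": [-0.106, -0.092, 0], "spin": 0},
  {"xyz": [-0.126, -0.063, 0], "spin": 0},
])

```text
time: 25.45
tool_pos: [559.7, 93.2, 122.0]
tcp_rot: [3.141, -0.001, 0.296]
contact_force: [1.5, -4.9, -2.9]
grip_width: 19.4
finger_force: 30.0
```

Emit:
jog_arm([
  {"xyz": [-0.138, -0.029, 0], "spin": 0},
  {"xyz": [-0.141, 0.005, 0], "spin": 0},
  {"xyz": [-0.135, 0.041, 0], "spin": 0},
  {"xyz": [-0.12, 0.073, 0], "spin": 0},
  {"xyz": [-0.099, 0.1, 0], "spin": 0},
  {"xyz": [-0.071, 0.122, 0], "spin": 0},
  {"xyz": [-0.038, 0.136, 0], "spin": 0},
  {"xyz": [-0.003, 0.141, 0], "spin": 0},
  {"xyz": [0.032, 0.138, 0], "spin": 0},
  {"xyz": [0.065, 0.125, 0], "spin": 0},
])

```text
time: 26.7
tool_pos: [530.6, 12.1, 121.9]
tcp_rot: [-3.141, 0.0, 0.295]
contact_force: [1.2, 6.5, -1.3]
grip_width: 19.4
finger_force: 30.0
```

Emit:
jog_arm([
  {"xyz": [0.094, 0.105, 0], "spin": 0},
  {"xyz": [0.118, 0.078, 0], "spin": 0},
  {"xyz": [0.133, 0.047, 0], "spin": 0},
  {"xyz": [0.14, 0.011, 0], "spin": 0},
  {"xyz": [0.139, -0.023, 0], "spin": 0},
  {"xyz": [0.129, -0.057, 0], "spin": 0},
  {"xyz": [0.111, -0.088, 0], "spin": 0},
  {"xyz": [0.085, -0.112, 0], "spin": 0},
  {"xyz": [0.055, -0.13, 0], "spin": 0},
  {"xyz": [0.021, -0.139, 0], "spin": 0},
])

```text
time: 27.95
tool_pos: [601.5, 59.6, 121.8]
tcp_rot: [3.14, 0.001, 0.296]
contact_force: [-5.4, -3.3, 3.9]
grip_width: 19.8
finger_force: 30.0
```

Emit:
jog_arm([
  {"xyz": [0, 0, 0], "spin": 0},
  {"xyz": [0, 0, 0], "spin": 0},
  {"xyz": [0, 0, 0], "spin": 0},
  {"xyz": [0, 0, 0], "spin": 0},
  {"xyz": [0, 0, 0], "spin": 0},
  {"xyz": [0, 0, 0], "spin": 0},
  {"xyz": [0, 0, 0], "spin": 0},
  {"xyz": [0, 0, 0], "spin": 0},
  {"xyz": [0, 0, 0], "spin": 0},
  {"xyz": [0, 0, 0], "spin": 0},
])

```text
time: 29.2
tool_pos: [601.4, 60.0, 121.9]
tcp_rot: [3.142, 0.0, 0.296]
contact_force: [-4.9, -0.9, 2.7]
grip_width: 19.2
finger_force: 30.0
```

Run:
```python
from h import *
b=bot.capture('scene')[140:300,210:400]
cv2.imwrite('pics/s5.png',cv2.convertScaleAbs(cv2.resize(b,(712,600),interpolation=2),alpha=1.6))
```

```text
(no output)
```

View pics/s5.png

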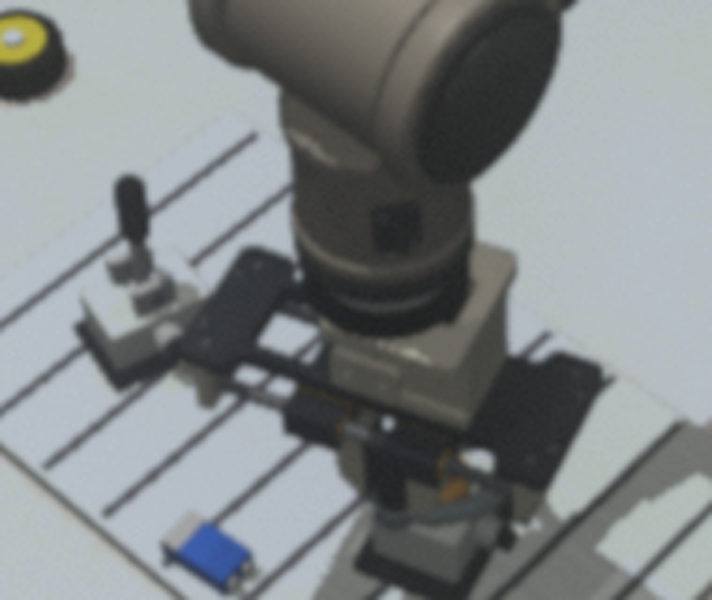

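The lever stands upright at (132,210), and the fingers hold the grip at (385,475) at the same pose as the stop after two turns. Battery and car wheel are where they were.

```bash
python3 -c "
from plant import bot
print(bot.close_job())"
```

```text
the job is handed in; nothing more can be done
None
```

I stood the lever upright, closed the wheel to its confirmed stop, backed it off two turns and handed the job in at about 29 s with the crank grip still held at 30 N; the hand-in gave no verdict, and I did not check the screwdriver in a picture.

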